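# Focus the inspection camera and show it the date stamp

### The arm

A 6-joint arm with a two-finger parallel gripper is mounted at the origin on a cart in front of the work surface, level with it; the furniture and walls round the work are solid. World frame = base frame: x ahead of the robot, y to its left, z up, the work surface at z = 0. Lengths are in mm, angles in rad, forces in N, time in s.
With the tool pointing down it reaches from about 300 to 875 mm from the base axis. Payload 4.2 kg.
Tool frame: the origin (TCP) lies between the finger pads, 19 mm behind the fingertips; this is the grasp point; z points along the fingers, y is the line along which they close (so a half turn about z gives the same grasp; the last joint's range is limited). The gripper opens to 85 mm and grips with 20 to 120 N. Pads are 22 mm wide; open, the fingers measure 114 mm over their backs; the gripper's body (76 mm by 85 mm) begins 54 mm behind the grasp point. The pads swing forward as they close: fully open they stand 13 mm farther back than shut.
Start: joints at [-1.349, 0.32, 1.565, -0, 1.257, -0.02], TCP at [137.686, -558.285, 250.038] pointing down, gripper open.
Joint ranges: [-3.11, 3.11], [-0.84, 2.01], [0.21, 2.61], [-1.34, 4.49], [0.05, 2.63], [-2.56, 2.56]. Speed limits (rad/s): [2.57, 2.57, 3.14, 3.14, 3.14, 3.14].

### API

Orientations are given as a rotation vector (axis times angle).
In Python, from rig import robot, cams, recognise, regions_of, tip_of gives the robot as it stands. The module is installed in compiled form; this text tells all that it offers.
- The arm moves only by the shell command python3 -m creep 'ROWS' [FORCE]. ROWS is JSON, a list of rows, each an object with "claw": the closure, from 0 (fully open) to 1 (shut); "linear": the shift along the world's x, y, z normalised to -1 to 1, where 1 is 6 cm, a list of three; "dr": the turn, a rotation vector about the world's x, y, z normalised to -1 to 1, where 1 is 5 degrees, a list of three. A call has 1 to 12 rows; each row shifts and turns the commanded pose from where the row before left it; what a row does not reach is not made up. A row lasts 1/8 s, in which the tool goes at most 62.5 mm and 10.7 degrees, less where a joint would pass 70% of its speed; a pose out of reach is approached as far as the arm can. A call with a number of a shift or a turn outside -1 to 1 is refused whole. A call with a gripper value outside its range is refused whole. The fingers move at their own pace and stop on an object; FORCE is the grip in N (left out, the last holds). Time passes only in rows, so rows that do not move let the fingers close. It gives the time, the measured TCP pose, the force, the opening and the grip force at its end, in the units of the state.
- robot.get_obs(): the state, without advancing time (a new reading comes with each control period).
- cams.get_image(name): name is "side" or "top"; returns (picture, depth): 420x560x3 uint8, red, green, blue; 420x560 float32, mm along the optical axis (not along the pixel's ray), 0 where there is no reading.
- cams.camera_params(name): a dict with "intrinsics" (3x3 intrinsics, pixels), "distortion" ([k1, k2, p1, p2, k3] as OpenCV has them; the pictures are not rectified), "extrinsics" (4x4, takes a point from world to camera coordinates). Camera axes: x right, y up, looking along -z (the intrinsics and any distortion apply to the point x, -y, -z); pixel columns grow to the right and rows downward; lengths in mm; the calibration is good to about 2 mm. A picture is of the moment at which its call begins. camera_params takes no time and is no camera call.
- robot.hand_in(): hands the job in; it is judged then, once.
Trained networks look in the newest picture that a camera, given by its name, has taken for a name from the list of things; names that differ only in an ending like _2 or _b are one class to them, and where a whole thing is asked for, a point or a joint stands for the part that bears it (a point fixed in the world has none). Each returns a list of dicts, best first, with "conf" (0 to 1); they miss things now and then, are a little off and sometimes report something else, mostly with a low value. They report only what shows in the picture. A call takes as long as a camera call. They do not tell look-alikes from the thing itself.
- recognise(camera, name): "position" ([x, y, z] in mm, in world coordinates, good to about 4 mm: the middle of the surface that is visible of it).
- regions_of(camera, name): "mask" (420x560 bool, what is visible of it).
- tip_of(camera, name): "position" ([x, y, z] in mm, in world coordinates, good to about 4 mm: a listed point, or the origin of a listed thing).
The state is a dict: "clock": time; "qpos": joint angles; "qd": joint speeds; "effort": joint torques, N m; "position": TCP position; "eef_rot": TCP orientation; "ft_force": force on the tool from outside, world axes, zero at the start; "ft_torque": the same for the moment, N m; "opening": finger opening in mm; "grip_force": force on a finger pad.
Only numpy, scipy, OpenCV 4.12 (cv2) and the standard library are available. Lean on these libraries where they do the work, as an engineer would, in place of code of your own. Each camera call takes 0.05 s, during which the arm holds its last target. There are 200 camera calls.

### The job

Get the date stamp checked by the upward-looking inspection camera. First turn the camera's focus knob so that its white pointer line points at the red index mark (leave the mark itself where it is); then pick up the wooden date stamp that stands in front of you beside the pile of sweet boxes, carry it over the pile to the camera, and hold it upright, face down, about 1 cm above the middle of the glass window, its long side along the window's long side, without the stamp ever touching the camera or the boxes and without shifting anything else on the table. Finish still holding the stamp there, motionless: do not put it down or let go.

Things in the scene. Friction and masses are not known exactly. Their poses are not given: they have to be found in the camera images.
- stamp: Wooden date stamp (the one within reach beside the pile) standing upright on the table, loose, about 0.06 kg, 81 mm high: block 28 (x) x 52 (y) mm, 26 mm high, with a round handle on it from 26 to 81 mm, about 30 mm wide. Origin: centre of the underside (stamping face); z up, y along the block's long side. Grip the handle from above in any yaw, TCP about 60 mm above the underside.
- camera_unit: Grey inspection camera box screwed to the table, 110 (x) x 180 (y) mm, top face 45 mm above the table. Origin: centre of its underside, z up, x to the side away from its front. The glass window is on the +y half of its top, the focus knob on the -y half. It can stand on either side of the sweet boxes (the stamp stands on the other).
- window (a point): Centre of the glass window's upper face, 46 mm above the table (45 mm to the +y side of camera_unit's centre). Glass 64 mm (along x, its long side) x 44 mm (along y), dark with white corner marks. Axes are those of camera_unit.
- knob_grip (a point): Point on the focus knob's upright axis, 69 mm above the table: the height at which to grip it (TCP here). The knob lies 90 mm from the window's centre. A round black fluted grip, 36 mm diameter, from 53 to 79 mm above the table, stands on a dark skirt of 67 mm diameter (47 to 53 mm above the table).
- focus_knob (a joint): Angle of the focus knob, rad, about its vertical axis; grows clockwise seen from above; at 0 the white pointer points along camera_unit's -x. Range -0.3 to 2.2; starts at 0 to 0.35. Friction about 0.04 N m; it stays where it is left.
- focus_index (a joint): Angle of the red index mark round the knob, rad, same zero and sense as focus_knob (equal values: the pointer points at the mark). 1.0 to 1.5. The scale ring (84 mm diameter, 45 to 47 mm above the table, under the knob's skirt) is stiff: leave it where it is.
- knob_pointer (a point): End of the knob's white pointer line, 36 mm from the knob's axis; turns with the knob.
- index_mark (a point): The red index mark on the black scale ring round the knob, 36 mm from the knob's axis.
- box_pile: Stack of four white fruit-patterned sweet boxes banded together, 217 (x) x 290 (y) mm and 146 mm high, loose, nearer the robot, its long side about along the robot's x. Origin: centre of the underside.
- open_box: Open box of sweets 197 (x) x 276 (y) x 36 mm, loose, behind box_pile, its long side about along the robot's y. Origin: centre of the underside.
- tape_dispenser: Desk tape dispenser, 170 x 63 x 97 mm. Bystander, loose: leave alone. Origin: centre of the underside.
- colour_jar: Small dark jar, 42 mm wide, 52 mm high. Bystander, loose: leave alone. Origin: centre of the underside.
- tape_roll: Roll of brown tape lying flat, 96 mm wide, 48 mm high. Bystander, loose: leave alone. Origin: centre of the underside.
- ink_pad: Closed red and black ink pad tin, 75 x 113 x 14 mm. Bystander, loose: leave alone. Origin: centre of the underside.
Not all that is in view belongs to the job. There is more than one size of the stamp; the job needs the smaller.

How it is judged:
By the outcome, as a careful person would: the job done as asked, in the order asked, and still so for the second after the job is handed in, while the arm keeps its last pose, push and grip.
It also fails if it takes over 58 s, if anything falls off the work surface, if the arm or the gripper's body presses on something with over 40 N, if the wrist force passes 120 N, or if a joint passes its speed limit or range.

## Working session

There is one attempt and no reset: what is moved stays moved. The work goes in short steps, Python scripts to look and compute and a shell command to move; the robot and the scene stay as the last step left them, time stands still between calls to the robot, and variables do not carry over. Pictures are saved under pics/ and viewed, at most 10 in all, crops included, and the job is handed in when it is done.

```bash
mkdir -p pics; python3 - <<'E'
from rig import robot,cams,recognise,regions_of,tip_of
import cv2,numpy as np
for c in("side","top"):
    im,d=cams.get_image(c); cv2.imwrite(f"pics/a_{c}.png",im[:,:,::-1])
    P=cams.camera_params(c);E=np.array(P["extrinsics"]);print(c,np.round(-E[:3,:3].T@E[:3,3]),np.round(P["intrinsics"]).tolist())
    for n in["stamp","camera_unit","window","knob_grip","knob_pointer","index_mark","box_pile","open_box"]:
        print(n,[(np.round(r["position"]).tolist(),round(r["conf"],2)) for r in tip_of(c,n)[:3]])
print(robot.get_obs())
E
```

```text
side [  623. -1343.   614.] [[466.0, 0.0, 279.0], [0.0, 466.0, 207.0], [0.0, 0.0, 1.0]]
stamp [([395.0, -303.0, -2.0], 0.81), ([497.0, -330.0, 5.0], 0.77)]
camera_unit [([732.0, -100.0, 3.0], 0.47)]
window [([530.0, 392.0, 51.0], 0.41)]
knob_grip [([534.0, 302.0, 68.0], 0.63)]
knob_pointer []
index_mark []
box_pile [([455.0, 5.0, 3.0], 0.58)]
open_box [([732.0, -100.0, 1.0], 0.59), ([714.0, -376.0, -4.0], 0.16)]
top [ 246.   97. 1523.] [[428.0, 0.0, 278.0], [0.0, 428.0, 208.0], [0.0, 0.0, 1.0]]
stamp [([397.0, -302.0, -0.0], 0.77), ([500.0, -333.0, -2.0], 0.6)]
camera_unit [([531.0, 349.0, -1.0], 0.87), ([524.0, 337.0, 48.0], 0.74)]
window [([529.0, 394.0, 45.0], 0.88)]
knob_grip [([537.0, 301.0, 68.0], 0.84)]
knob_pointer [([496.0, 310.0, 48.0], 0.82)]
index_mark [([523.0, 334.0, 46.0], 0.51)]
box_pile [([452.0, 5.0, -0.0], 0.88)]
open_box [([731.0, -93.0, -1.0], 0.95)]
{'clock': 0.9, 'qpos': array([-1.34899066e+00,  3.19604450e-01,  1.56450683e+00, -7.57804659e-06,
        1.25740406e+00, -2.00009479e-02]), 'qd': array([ 0.00224513,  0.00037604, -0.00089218,  0.00037658,  0.0004627 ,
        0.00107649]), 'effort': array([ 3.07939423e-03, -4.15395033e+01, -2.34417093e+01,  3.24856319e-04,
        1.02415595e-04,  6.10721671e-06]), 'position': array([ 137.6878364 , -558.28038758,  250.03272813]), 'eef_rot': array([3.11858180e+00, 3.78898537e-01, 9.66666757e-07]), 'ft_force': array([-0.15490109, -0.52175832,  0.4321839 ]), 'ft_torque': array([ 0.0344937 , -0.02372328, -0.01420661]), 'grip_force': 0.0, 'opening': 85.77802672483672}
```

View pics/a_top.png

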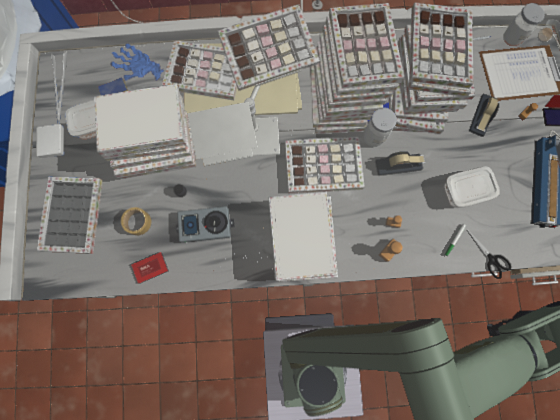

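View pics/a_side.png

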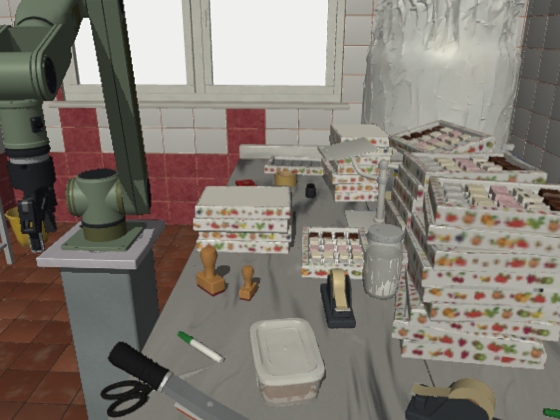

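The top view shows the camera unit at about (205,223), with the window to the left and the knob to the right. The smaller stamp is at (393,221) and the larger one at (391,250). In the side view the smaller stamp is at (248,283). Next I'll rectify zoomed patches for the angles.

```bash
cat > h.py <<'E'
from rig import robot,cams,recognise,regions_of,tip_of
import cv2,numpy as np
def proj(c,pts):
    P=cams.camera_params(c);E=np.array(P["extrinsics"],float);K=np.array(P["intrinsics"],float)
    q=np.asarray(pts,float).reshape(-1,3)@E[:3,:3].T+E[:3,3]; q=q*[1,-1,-1]
    return cv2.projectPoints(q,np.zeros(3),np.zeros(3),K,np.array(P["distortion"],float))[0].reshape(-1,2)
def rect(c,im,cx,cy,z,half,res):
    # up = +x, left = +y
    n=int(2*half/res); X=cx+half-(np.arange(n)+.5)*res; Y=cy+half-(np.arange(n)+.5)*res
    XX,YY=np.meshgrid(X,Y,indexing="ij")
    p=proj(c,np.stack([XX,YY,np.full_like(XX,z)],-1)).reshape(n,n,2).astype(np.float32)
    return cv2.remap(im,p[...,0],p[...,1],cv2.INTER_CUBIC)
def cloud(c,d,mask=None):
    P=cams.camera_params(c);E=np.array(P["extrinsics"],float);K=np.array(P["intrinsics"],float)
    m=d>0
    if mask is not None:m&=mask
    v,u=np.nonzero(m); n=cv2.undistortPoints(np.stack([u,v],-1).astype(float)[:,None],K,np.array(P["distortion"],float))[:,0]
    z=d[v,u]; q=np.stack([n[:,0]*z,-n[:,1]*z,-z],-1)
    return (q-E[:3,3])@E[:3,:3],np.stack([u,v],-1)
E
python3 - <<'E'
from h import *
ims=[cams.get_image("top") for _ in range(4)]
im=np.mean([i[0] for i in ims],0).astype(np.uint8); d=np.median([i[1] for i in ims],0)
A=rect("top",im,532,345,49,110,0.55);B=rect("top",im,498,-331,20,50,0.25)
cv2.imwrite("pics/b.png",np.hstack([A,B])[:,:,::-1])
p,uv=cloud("top",d)
s=p[(abs(p[:,0]-532)<90)&(abs(p[:,1]-345)<120)&(p[:,2]>38)&(p[:,2]<62)]
r=cv2.minAreaRect(s[:,:2].astype(np.float32));print("unit",r,len(s),np.median(s[:,2]))
for lo,hi in((12,40),(50,100)):
    s=p[(abs(p[:,0]-498)<45)&(abs(p[:,1]+331)<45)&(p[:,2]>lo)&(p[:,2]<hi)]
    print("stamp",lo,cv2.minAreaRect(s[:,:2].astype(np.float32)),s.mean(0),s[:,2].max(),len(s))
s=p[(abs(p[:,0]-450)<190)&(abs(p[:,1])<150)&(p[:,2]>120)];print("pile",cv2.minAreaRect(s[:,:2].astype(np.float32)),s[:,2].max())
for n in["window","knob_grip","knob_pointer","index_mark","stamp"]:
    a=[r["position"] for _ in range(3) for r in tip_of("top",n)[:2 if n=="stamp" else 1]]
    print(n,np.round(a,1).tolist())
E
```

```text
Traceback (most recent call last):
ValueError: all the input array dimensions except for the concatenation axis must match exactly, but along dimension 0, the array at index 0 has size 399 and the array at index 1 has size 400
```

```bash
python3 - <<'E'
from h import *
ims=[cams.get_image("top") for _ in range(4)]
im=np.mean([i[0] for i in ims],0).astype(np.uint8); d=np.median([i[1] for i in ims],0)
A=rect("top",im,532,345,49,100,0.5);B=rect("top",im,498,-331,20,50,0.25)
cv2.imwrite("pics/b.png",np.hstack([A,B])[:,:,::-1])
p,uv=cloud("top",d)
s=p[(abs(p[:,0]-532)<90)&(abs(p[:,1]-345)<120)&(p[:,2]>38)&(p[:,2]<62)]
r=cv2.minAreaRect(s[:,:2].astype(np.float32));print("unit",r,len(s),np.median(s[:,2]))
for lo,hi in((12,40),(50,100)):
    s=p[(abs(p[:,0]-498)<45)&(abs(p[:,1]+331)<45)&(p[:,2]>lo)&(p[:,2]<hi)]
    print("stamp",lo,cv2.minAreaRect(s[:,:2].astype(np.float32)),s.mean(0),s[:,2].max(),len(s))
s=p[(abs(p[:,0]-450)<190)&(abs(p[:,1])<150)&(p[:,2]>120)];print("pile",cv2.minAreaRect(s[:,:2].astype(np.float32)),s[:,2].max())
for n in["window","knob_grip","knob_pointer","index_mark","stamp"]:
    a=[r["position"] for _ in range(3) for r in tip_of("top",n)[:2 if n=="stamp" else 1]]
    print(n,np.round(a,1).tolist())
E
```

```text
unit ((535.2569580078125, 348.42462158203125), (110.87446594238281, 181.404052734375), 2.4326395988464355) 1469 46.36756111257185
stamp 12 ((500.6632080078125, -328.7998962402344), (52.925838470458984, 28.271530151367188), 74.42759704589844) [ 498.55875294 -321.48603481   25.78275714] 36.06220559478106 88
stamp 50 ((500.22711181640625, -328.5408935546875), (27.217788696289062, 27.84160614013672), 85.72955322265625) [ 499.4511551  -327.35240205   77.14662482] 84.8919876136125 66
pile ((457.4957275390625, -20.539108276367188), (275.873046875, 256.3046569824219), 1.6069483757019043) 835.3440724464839
window [[529.5, 392.5, 47.9], [529.5, 392.5, 47.9], [529.5, 392.5, 47.9]]
knob_grip [[535.9, 302.4, 70.4], [535.9, 302.4, 70.4], [535.9, 302.4, 70.4]]
knob_pointer [[494.2, 311.1, 48.5], [494.2, 311.1, 48.5], [494.2, 311.1, 48.5]]
index_mark [[522.9, 335.7, 46.7], [522.9, 335.7, 46.7], [522.9, 335.7, 46.7]]
stamp [[495.7, -332.7, -3.8], [395.9, -300.9, 0.5], [495.7, -332.7, -3.8], [395.9, -300.9, 0.5], [495.7, -332.7, -3.8], [395.9, -300.9, 0.5]]
```

View pics/b.png

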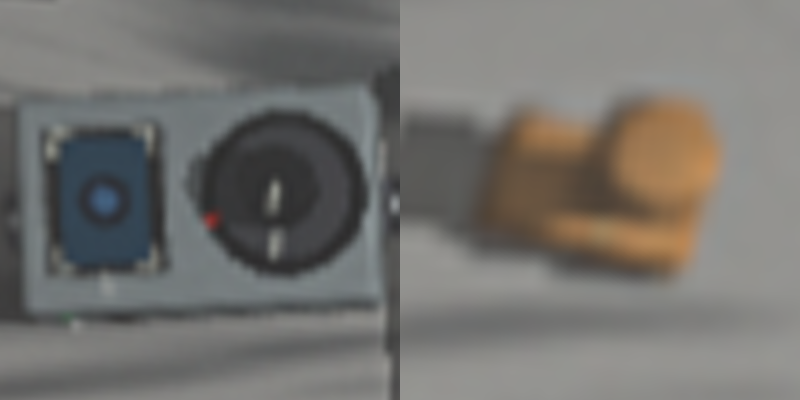

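The rectified patch shows the knob ring centred at about (285,191), the pointer end at (273,258), the red mark at (211,220) and the window centre at (104,200). In the right patch the stamp block's long axis is tilted about 12–15°. I'll refine these with small fits.

```bash
cat > fit.py <<'E'
from h import *
from scipy.optimize import minimize
S=4
def sil(c,x,y,yaw,z0=0,handle=True):
    R=np.array([[np.cos(yaw),-np.sin(yaw)],[np.sin(yaw),np.cos(yaw)]])
    m=np.zeros((420*S,560*S),np.uint8)
    def hull(p):
        p=np.array(p,float); p[:,:2]=p[:,:2]@R.T+[x,y]; p[:,2]+=z0
        q=((proj(c,p)+.5)*S-.5).astype(np.float32)
        cv2.fillConvexPoly(m,cv2.convexHull(np.round(q*16).astype(np.int32)),1,shift=4)
    hull([(a,b,z) for a in(-14,14) for b in(-26,26) for z in(0,26)])
    t=np.linspace(0,6.28,24)
    hull([(9*np.cos(a),9*np.sin(a),z) for a in t for z in(26,60)])
    hull([(r*np.cos(a),r*np.sin(a),z) for a in t for r,z in((13,79),(15,68),(11,57),(9,81))])
    return m
def brown(im):
    h=cv2.cvtColor(cv2.resize(im,None,fx=S,fy=S,interpolation=cv2.INTER_CUBIC),cv2.COLOR_RGB2HSV)
    return ((h[...,0]>4)&(h[...,0]<20)&(h[...,1]>95)&(h[...,2]>50)).astype(np.uint8)
def fit(ims,x0,z0=0,rad=110):
    ms={}
    for c,im in ims.items():
        u,v=proj(c,[[x0[0],x0[1],z0+40]])[0]*S; b=brown(im); w=np.zeros_like(b); cv2.circle(w,(int(u),int(v)),rad,1,-1); ms[c]=b*w
    def f(p):
        s=0
        for c,m in ms.items():
            q=sil(c,p[0],p[1],p[2]/57.3,z0); s+=1-(q&m).sum()/((q|m).sum()+1)
        return s
    best=min((minimize(f,[x0[0],x0[1],a],method="Nelder-Mead",options=dict(initial_simplex=[[x0[0],x0[1],a],[x0[0]+5,x0[1],a],[x0[0],x0[1]+5,a],[x0[0],x0[1],a+12]])) for a in x0[2:]),key=lambda r:r.fun)
    return best.x,best.fun
E
python3 - <<'E'
from fit import *
ims={c:cams.get_image(c)[0] for c in("top","side")}
for k in(["top"],["side"],["top","side"]): print(k,fit({c:ims[c] for c in k},(499,-330,-12,-25)))
im=ims["top"]
# knob: red mark and white pointer on rectified patches
def cen(z,f,c=(536,302),half=50):
    r=rect("top",im,c[0],c[1],z,half,.25).astype(int); m=f(r); n=int(2*half/.25)
    X,Y=np.meshgrid(half-(np.arange(n)+.5)*.25,half-(np.arange(n)+.5)*.25,indexing="ij")
    return m,X+c[0],Y+c[1]
m,X,Y=cen(47,lambda r:np.clip(r[...,0]-r[...,1]-50,0,None)); print("red",(m*X).sum()/m.sum(),(m*Y).sum()/m.sum())
m,X,Y=cen(47,lambda r:((r.sum(2)<230)).astype(np.uint8))
m=cv2.morphologyEx(m,cv2.MORPH_CLOSE,np.ones((41,41)))
n,l,st,ce=cv2.connectedComponentsWithStats(m); i=1+np.argmax(st[1:,4]); cn=max(cv2.findContours((l==i).astype(np.uint8),0,1)[0],key=cv2.contourArea)
(u,v),rr=cv2.minEnclosingCircle(cn);e=cv2.fitEllipse(cn);print("ring",[(536+50-(q+.5)*.25,302+50-(p+.5)*.25) for p,q in((u,v),e[0])],rr*.25,np.array(e[1])*.25)
for z in(53,79):
    m,X,Y=cen(z,lambda r:np.clip(r.min(2)-110,0,None)); 
    m=m*(np.hypot(X-536.5,Y-302.5)<(38 if z==53 else 19))*((np.hypot(X-536.5,Y-302.5)>22) if z==53 else 1)
    print("white",z,(m*X).sum()/m.sum(),(m*Y).sum()/m.sum())
h=rect("top",im,532,393,46,45,.25); g=cv2.cvtColor(h,cv2.COLOR_RGB2HSV); b=((h[...,2].astype(int)-h[...,0]>25)).astype(np.uint8)
n,l,st,ce=cv2.connectedComponentsWithStats(cv2.morphologyEx(b,cv2.MORPH_CLOSE,np.ones((21,21))));i=1+np.argmax(st[1:,4]);v,u=np.nonzero(l==i)
r=cv2.minAreaRect(np.stack([u,v],-1).astype(np.float32));print("win",532+45-(r[0][1]+.5)*.25,393+45-(r[0][0]+.5)*.25,np.array(r[1])*.25,r[2])
E
```

```text
['top'] (array([ 500.42146105, -331.61874513,   -7.02006329]), np.float64(0.6036981509245377))
['side'] (array([ 496.40133874, -330.48085659,  -12.64845355]), np.float64(0.18569038733753696))
['top', 'side'] (array([ 496.5180772 , -331.24637126,  -14.32727496]), np.float64(0.8097143550969582))
red 522.2243935869745 339.5228235587307
ring [(532.0, 302.0), (535.7378807067871, 303.3765068054199)] 50.045318603515625 [79.77378082 88.20891571]
white 53 508.6506053347145 307.1273630713453
white 79 529.4439615206305 303.26172539020246
win 531.986743927002 393.40171813964844 [60.25943375 41.16146469] 87.57073211669922
```

Knob axis is about (536,303), the unit is yawed 0.042, and the turn needed is about 1.05 rad clockwise. The stamp is about (497.5,-331) at yaw -13.5°. I'm moving to the knob, turning the wrist counter-clockwise on the way to leave room for the turn.

```bash
python3 -m creep '[{"claw":0,"linear":[0.8,0.5,0],"dr":[0,0,1]},{"claw":0,"linear":[0.8,0.5,0],"dr":[0,0,1]},{"claw":0,"linear":[0.8,0.5,0],"dr":[0,0,1]},{"claw":0,"linear":[0.8,0.5,0],"dr":[0,0,1]},{"claw":0,"linear":[0.8,0.5,0],"dr":[0,0,1]},{"claw":0,"linear":[0.8,0.5,0],"dr":[0,0,1]},{"claw":0,"linear":[0.8,0.5,0],"dr":[0,0,1]},{"claw":0,"linear":[0.8,0.5,0],"dr":[0,0,1]},{"claw":0,"linear":[0,1,0],"dr":[0,0,1]},{"claw":0,"linear":[0,1,0],"dr":[0,0,1]},{"claw":0,"linear":[0,1,0],"dr":[0,0,1]},{"claw":0,"linear":[0,1,0],"dr":[0,0,1]}]' 40
```

```text
clock: 3.65
position: [521.6, -76.4, 250.2]
eef_rot: [2.509, 1.89, 0.001]
ft_force: [1.1, 1.0, -0.5]
opening: 85.0
grip_force: 0.0
```

```bash
python3 -m creep '[{"claw":0,"linear":[0,1,0],"dr":[0,0,1]},{"claw":0,"linear":[0,1,0],"dr":[0,0,1]},{"claw":0,"linear":[0,1,0],"dr":[0,0,1]},{"claw":0,"linear":[0,1,0],"dr":[0,0,0]},{"claw":0,"linear":[0,1,0],"dr":[0,0,0]},{"claw":0,"linear":[0,1,-0.2],"dr":[0,0,0]},{"claw":0,"linear":[0.23,0.3,-0.6],"dr":[0,0,0]},{"claw":0,"linear":[0,0,-0.7],"dr":[0,0,0]},{"claw":0,"linear":[0,0,0],"dr":[0,0,0]}]'; python3 -c "
from rig import robot;o=robot.get_obs();print(o['qpos'])"
```

```text
clock: 4.78
position: [533.5, 298.9, 156.7]
eef_rot: [-2.241, -2.198, 0.012]
ft_force: [0.4, -0.2, -0.8]
opening: 85.2
grip_force: 0.0
[ 4.92033116e-01  4.49067342e-01  1.60792758e+00 -1.36259939e-04
  1.09264659e+00  5.11547909e-01]
```

```bash
python3 -m creep '[{"claw":0,"linear":[0,0,-0.5],"dr":[0,0,0]},{"claw":0,"linear":[0,0,-0.4],"dr":[0,0,0]},{"claw":0,"linear":[0,0,0],"dr":[0,0,0]},{"claw":0,"linear":[0,0,0],"dr":[0,0,0]}]'; python3 - <<'E'
from h import *
for c in("top","side"):
    im,_=cams.get_image(c)
    u,v=proj(c,[[536,303,69]])[0].astype(int); r=30
    cv2.imwrite(f"pics/c_{c}.png",cv2.resize(im[v-40:v+40,u-40:u+40],(400,400),interpolation=cv2.INTER_CUBIC)[:,:,::-1])
a=[cv2.imread(f"pics/c_{c}.png") for c in("top","side")];cv2.imwrite("pics/c.png",np.hstack(a))
E
```

```text
clock: 5.28
position: [536.7, 300.1, 108.3]
eef_rot: [2.243, 2.198, 0.006]
ft_force: [1.0, 0.2, 0.5]
opening: 85.5
grip_force: 0.0
```

View pics/c.png

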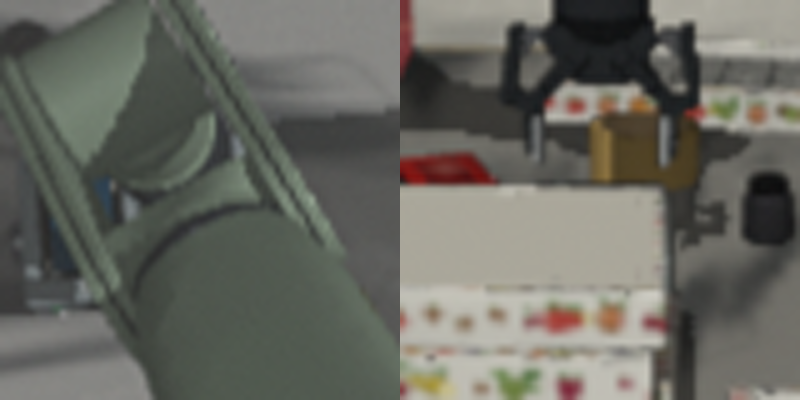

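The arm hides the knob in the top view, and the pile hides it from the side, so I'll rely on the estimates.

```bash
python3 -m creep '[{"claw":0,"linear":[0,0.05,-0.3],"dr":[0,0,0]},{"claw":0,"linear":[0,0,-0.25],"dr":[0,0,0]},{"claw":0,"linear":[0,0,0],"dr":[0,0,0]},{"claw":0,"linear":[0,0,0],"dr":[0,0,0]}]' 30; python3 -c "
from rig import robot;o=robot.get_obs();print(o['position'],o['qd'])"
```

```text
clock: 5.88
position: [535.5, 302.8, 72.7]
eef_rot: [-2.243, -2.199, 0.001]
ft_force: [0.8, -0.6, -0.0]
opening: 85.2
grip_force: 0.0
[535.49165171 302.75088708  72.72888225] [-1.93608355e-03 -9.81990163e-03 -1.02491039e-02  9.14998465e-04
  2.32359288e-04 -8.44418796e-05]
```

```bash
python3 -m creep '[{"claw":1,"linear":[0,0,0],"dr":[0,0,0]},{"claw":1,"linear":[0,0,0],"dr":[0,0,0]},{"claw":1,"linear":[0,0,0],"dr":[0,0,0]},{"claw":1,"linear":[0,0,0],"dr":[0,0,0]},{"claw":1,"linear":[0,0,0],"dr":[0,0,0]},{"claw":1,"linear":[0,0,0],"dr":[0,0,0]},{"claw":1,"linear":[0,0,0],"dr":[0,0,0]},{"claw":1,"linear":[0,0,0],"dr":[0,0,0]}]' 30
```

```text
clock: 6.88
position: [533.2, 302.7, 73.6]
eef_rot: [-2.242, -2.197, 0.005]
ft_force: [-7.0, 0.7, 5.4]
opening: 34.9
grip_force: 30.3
```

```bash
python3 -m creep '[{"claw":1,"linear":[-0.04,0,0.01],"dr":[0,0,0]},{"claw":1,"linear":[0,0,0],"dr":[0,0,-0.6]},{"claw":1,"linear":[0,0,0],"dr":[0,0,-0.8]},{"claw":1,"linear":[0,0,0],"dr":[0,0,-1]},{"claw":1,"linear":[0,0,0],"dr":[0,0,-1]},{"claw":1,"linear":[0,0,0],"dr":[0,0,-1]}]'
```

```text
clock: 7.62
position: [533.1, 302.7, 73.7]
eef_rot: [2.624, 1.727, 0.0]
ft_force: [0.2, -0.0, 0.7]
opening: 35.0
grip_force: 30.8
```

```bash
python3 -m creep '[{"claw":1,"linear":[0,0,0],"dr":[0,0,-1]},{"claw":1,"linear":[0,0,0],"dr":[0,0,-1]},{"claw":1,"linear":[0,0,0],"dr":[0,0,-1]},{"claw":1,"linear":[0,0,0],"dr":[0,0,-1]},{"claw":1,"linear":[0,0,0],"dr":[0,0,-1]},{"claw":1,"linear":[0,0,0],"dr":[0,0,-1]},{"claw":1,"linear":[0,0,0],"dr":[0,0,-1]},{"claw":1,"linear":[0,0,0],"dr":[0,0,-0.6]},{"claw":1,"linear":[0,0,0],"dr":[0,0,0]},{"claw":1,"linear":[0,0,0],"dr":[0,0,0]}]'
```

```text
clock: 8.88
position: [533.0, 302.7, 73.7]
eef_rot: [3.042, 0.784, -0.0]
ft_force: [-1.0, 0.2, 0.9]
opening: 35.0
grip_force: 30.8
```

```bash
python3 -m creep '[{"claw":0,"linear":[0,0,0],"dr":[0,0,0]},{"claw":0,"linear":[0,0,0],"dr":[0,0,0]},{"claw":0,"linear":[0,0,0],"dr":[0,0,0]},{"claw":0,"linear":[0,0,0],"dr":[0,0,0]},{"claw":0,"linear":[0,0,0.5],"dr":[0,0,0]},{"claw":0,"linear":[0,0,1],"dr":[0,0,0]},{"claw":0,"linear":[0,0,1],"dr":[0,0,0]},{"claw":0,"linear":[0,-0.5,0.5],"dr":[0,0,0]},{"claw":0,"linear":[0,-1,0],"dr":[0,0,0]},{"claw":0,"linear":[0,-1,0],"dr":[0,0,0]},{"claw":0,"linear":[0,-1,0],"dr":[0,0,0]},{"claw":0,"linear":[0,-1,0],"dr":[0,0,0]}]'; python3 -m creep '[{"claw":0,"linear":[0,-1,0],"dr":[0,0,0]},{"claw":0,"linear":[0,-1,0],"dr":[0,0,0]}]'; python3 - <<'E'
from h import *
im=np.mean([cams.get_image("top")[0] for _ in range(3)],0).astype(np.uint8)
A=rect("top",im,536,303,50,50,.125);cv2.imwrite("pics/d.png",cv2.resize(A,(600,600))[:,:,::-1])
E
```

```text
clock: 10.38
position: [532.8, 30.9, 253.9]
eef_rot: [3.042, 0.783, 0.001]
ft_force: [1.3, 0.5, 0.0]
opening: 85.0
grip_force: 0.0
clock: 10.62
position: [532.8, -89.2, 253.9]
eef_rot: [3.042, 0.783, 0.001]
ft_force: [0.5, -0.4, 0.0]
opening: 85.3
grip_force: 0.0
```

View pics/d.png

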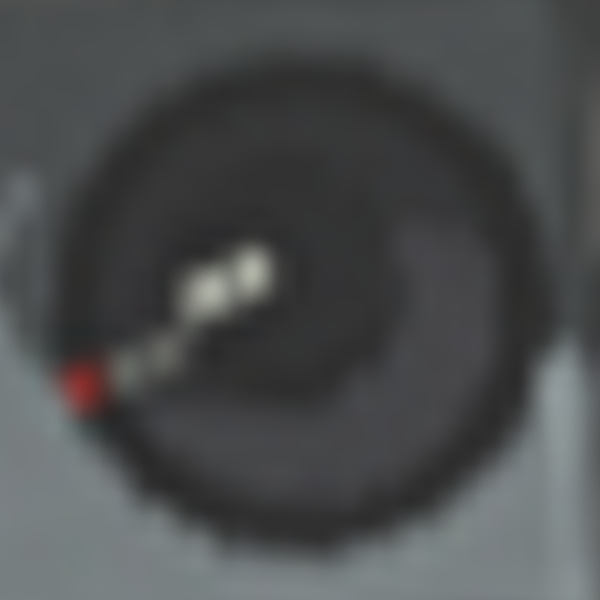

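The pointer segment, about (120,372)–(175,345), lines up with the red mark at (83,387). They agree within about 0.03 rad. I'll check that numerically and refine the stamp fit.

```bash
python3 - <<'E'
from fit import *
L={c:[cams.get_image(c)[0] for _ in range(3)] for c in("top","side")}
ims={c:np.mean(v,0).astype(np.uint8) for c,v in L.items()}; im=ims["top"]
def g(z):
    r=rect("top",im,536,303,z,50,.125).astype(int);a=50-(np.arange(800)+.5)*.125
    return r,*np.meshgrid(a,a,indexing="ij")
r,X,Y=g(47);m=np.clip(r[...,0]-r[...,1]-40,0,None);rx,ry=(m*X).sum()/m.sum(),(m*Y).sum()/m.sum()
r,X,Y=g(53);R=np.hypot(X,Y);w=r.min(2)*1.;w=np.clip(w-85,0,None)*(R>19)*(R<34)*(Y>5)*(r[...,0]-r[...,1]<25)
px,py=(w*X).sum()/w.sum(),(w*Y).sum()/w.sum()
for c in((0,0),(1,0),(-1,0),(0,1),(-.5,.5)): print(c,np.arctan2(ry-c[1],-rx+c[0]),np.arctan2(py-c[1],-px+c[0]),np.hypot(px,py),np.hypot(rx,ry))
print(fit({"top":im},(499,-330,-12,-25),rad=75),fit({"side":ims["side"]},(499,-330,-12,-25),rad=80))
E
```

```text
(0, 0) 1.2116787226683605 1.184298226206526 26.38420656760253 39.1273435437677
(1, 0) 1.1879689832116043 1.149700869638147 26.38420656760253 39.1273435437677
(-1, 0) 1.2358180867080675 1.2198976502500876 26.38420656760253 39.1273435437677
(0, 1) 1.2024766307889958 1.169492663070325 26.38420656760253 39.1273435437677
(-0.5, 0.5) 1.2192761027087793 1.1949708054792698 26.38420656760253 39.1273435437677
(array([ 499.99883572, -330.74347286,   -3.79233712]), np.float64(0.3304511278195489)) (array([ 496.03357306, -329.26556222,  -13.0909875 ]), np.float64(0.12054565701559017))
```

The knob is set to within about 0.03 rad. Going to the stamp, closing along its long axis (turn -42°).

```bash
python3 -m creep '[{"claw":0,"linear":[-0.12,-0.8,0],"dr":[0,0,-1]},{"claw":0,"linear":[-0.12,-0.8,0],"dr":[0,0,-1]},{"claw":0,"linear":[-0.12,-0.8,0],"dr":[0,0,-1]},{"claw":0,"linear":[-0.12,-0.8,0],"dr":[0,0,-1]},{"claw":0,"linear":[-0.12,-0.8,0],"dr":[0,0,-1]},{"claw":0,"linear":[0,0,-0.5],"dr":[0,0,-1]},{"claw":0,"linear":[0,0,-0.8],"dr":[0,0,-1]},{"claw":0,"linear":[0,0,-0.7],"dr":[0,0,-1]},{"claw":0,"linear":[0,0,-0.3],"dr":[0,0,-0.4]},{"claw":0,"linear":[0,0,0],"dr":[0,0,0]},{"claw":0,"linear":[0,0,0],"dr":[0,0,0]}]'; python3 - <<'E'
from h import *
im,_=cams.get_image("side"); u,v=proj("side",[[496,-330,60]])[0].astype(int)
cv2.imwrite("pics/e.png",cv2.resize(im[v-45:v+45,u-45:u+45],(540,540),interpolation=cv2.INTER_CUBIC)[:,:,::-1])
f=lambda p:((proj("side",[p])[0]-[u-45,v-45])*6).round()
o=robot.get_obs();p=o["position"];print(p,f(p),f(p-[0,0,19]),f([p[0],p[1],81]))
E
```

```text
clock: 12.45
position: [498.1, -327.2, 116.7]
eef_rot: [3.12, -0.357, 0.003]
ft_force: [0.0, -0.3, -0.6]
opening: 85.3
grip_force: 0.0
[ 498.12992932 -327.35259217  117.01694202] [275. 147.] [276. 189.] [277. 226.]
```

View pics/e.png

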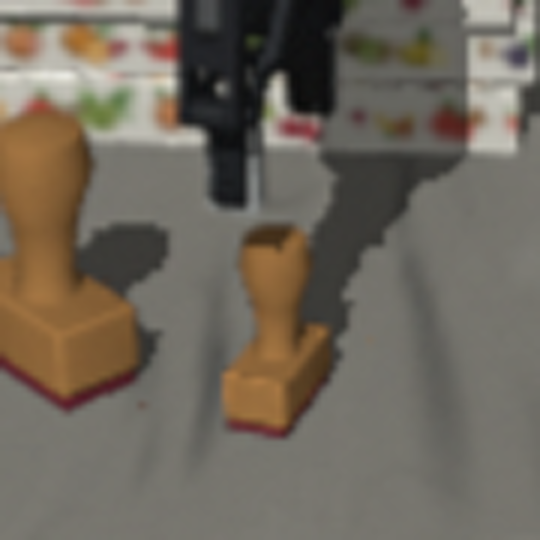

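The smaller stamp's handle axis is at about px 275, and the TCP projects to 277, so they are aligned. Descending.

```bash
python3 -m creep '[{"claw":0,"linear":[0,-0.01,-0.5],"dr":[0,0,0]},{"claw":0,"linear":[0,0,-0.43],"dr":[0,0,0]},{"claw":0.3,"linear":[0,0,0],"dr":[0,0,0]},{"claw":0.3,"linear":[0,0,0],"dr":[0,0,0]},{"claw":0.3,"linear":[0,0,0],"dr":[0,0,0]},{"claw":0.3,"linear":[0,0,0],"dr":[0,0,0]}]' 25
```

```text
clock: 13.25
position: [497.5, -328.2, 60.8]
eef_rot: [3.12, -0.359, 0.003]
ft_force: [-0.0, 0.1, -0.7]
opening: 59.7
grip_force: 0.0
```

```bash
python3 -m creep '[{"claw":0.45,"linear":[0,-0.025,0],"dr":[0,0,0]},{"claw":0.5,"linear":[0,0,0],"dr":[0,0,0]},{"claw":0.55,"linear":[0,0,0],"dr":[0,0,0]},{"claw":0.6,"linear":[0,0,0],"dr":[0,0,0]},{"claw":0.7,"linear":[0,0,0],"dr":[0,0,0]},{"claw":1,"linear":[0,0,0],"dr":[0,0,0]},{"claw":1,"linear":[0,0,0],"dr":[0,0,0]},{"claw":1,"linear":[0,0,0],"dr":[0,0,0]},{"claw":1,"linear":[0,0,0],"dr":[0,0,0]}]' 30; python3 - <<'E'
from h import *
im,_=cams.get_image("side"); u,v=proj("side",[[496,-330,60]])[0].astype(int)
cv2.imwrite("pics/f.png",cv2.resize(im[v-45:v+45,u-45:u+45],(540,540),interpolation=cv2.INTER_CUBIC)[:,:,::-1])
E
```

```text
clock: 14.38
position: [497.1, -329.4, 59.9]
eef_rot: [3.121, -0.36, 0.0]
ft_force: [-0.3, -0.0, 1.4]
opening: 28.4
grip_force: 29.6
```

View pics/f.png

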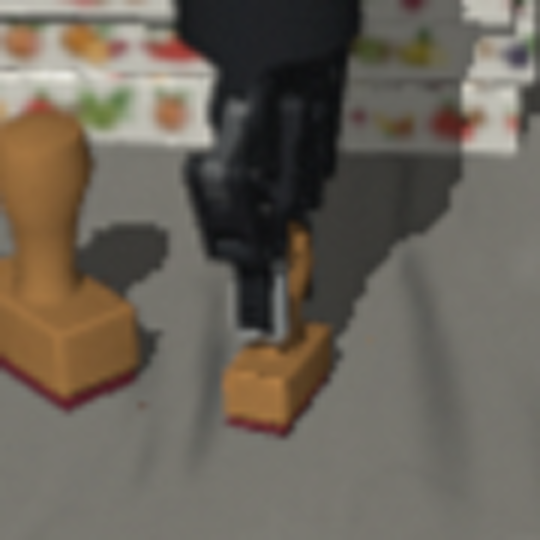

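The handle is gripped (28 mm opening) and the block at (277,380) stays upright. Lifting straight up, then carrying it over the pile.

```bash
python3 -m creep '[{"claw":1,"linear":[0,0,0.3],"dr":[0,0,0]},{"claw":1,"linear":[0,0,0.7],"dr":[0,0,0]},{"claw":1,"linear":[0,0,0.8],"dr":[0,0,0]},{"claw":1,"linear":[0,0,0.8],"dr":[0,0,0]},{"claw":1,"linear":[0,0,0.7],"dr":[0,0,0]},{"claw":1,"linear":[0,0,0.3],"dr":[0,0,0.5]},{"claw":1,"linear":[0,0.3,0],"dr":[0,0,1]},{"claw":1,"linear":[0,0.6,0],"dr":[0,0,1]},{"claw":1,"linear":[0.04,0.7,0],"dr":[0,0,1]},{"claw":1,"linear":[0.04,0.7,0],"dr":[0,0,1]},{"claw":1,"linear":[0.04,0.7,0],"dr":[0,0,1]},{"claw":1,"linear":[0.04,0.7,0],"dr":[0,0,1]}]' 35
python3 -m creep '[{"claw":1,"linear":[0.04,0.7,0],"dr":[0,0,1]},{"claw":1,"linear":[0.04,0.7,0],"dr":[0,0,1]},{"claw":1,"linear":[0.04,0.7,0],"dr":[0,0,1]},{"claw":1,"linear":[0.04,0.7,0],"dr":[0,0,1]},{"claw":1,"linear":[0.04,0.7,0],"dr":[0,0,1]},{"claw":1,"linear":[0.04,0.7,0],"dr":[0,0,1]},{"claw":1,"linear":[0.04,0.7,0],"dr":[0,0,1]},{"claw":1,"linear":[0.04,0.7,0],"dr":[0,0,1]},{"claw":1,"linear":[0.04,0.7,0],"dr":[0,0,1]},{"claw":1,"linear":[0.04,0.7,0],"dr":[0,0,1]},{"claw":1,"linear":[0,0.7,0],"dr":[0,0,1]},{"claw":1,"linear":[0,0.5,0],"dr":[0,0,1]}]'
```

```text
clock: 15.92
position: [506.3, -105.9, 275.4]
eef_rot: [-3.096, -0.532, 0.001]
ft_force: [0.8, 0.6, -0.1]
opening: 28.2
grip_force: 34.6
clock: 17.42
position: [530.2, 386.4, 274.9]
eef_rot: [-2.414, -2.01, 0.002]
ft_force: [0.1, -0.6, -1.0]
opening: 28.2
grip_force: 34.6
```

```bash
python3 -m creep '[{"claw":1,"linear":[-0.02,0.14,0],"dr":[0,0,1]},{"claw":1,"linear":[0,0,-0.4],"dr":[0,0,1]},{"claw":1,"linear":[0,0,-0.7],"dr":[0,0,0.6]},{"claw":1,"linear":[0,0,-0.6],"dr":[0,0,0]},{"claw":1,"linear":[0,0,-0.4],"dr":[0,0,0]},{"claw":1,"linear":[0,0,0],"dr":[0,0,0]},{"claw":1,"linear":[0,0,0],"dr":[0,0,0]}]'; python3 - <<'E'
from h import *
a=[]
for c in("side","top"):
    im,_=cams.get_image(c); u,v=proj(c,[[530,370,90]])[0].astype(int)
    a.append(cv2.resize(im[v-40:v+40,u-40:u+40],(400,400),interpolation=cv2.INTER_CUBIC)[:,:,::-1])
cv2.imwrite("pics/g.png",np.hstack(a))
p=robot.get_obs()["position"];u,v=proj("side",[[530,370,90]])[0].astype(int)
print(p,(proj("side",[p,p-[0,0,60]])-[u-40,v-40])*5)
E
```

```text
clock: 18.3
position: [529.9, 393.4, 150.8]
eef_rot: [2.175, 2.266, 0.002]
ft_force: [-0.4, 0.6, 0.0]
opening: 28.3
grip_force: 34.6
[530.16454994 393.5278959  151.43113688] [[203.94590839 116.21398469]
 [204.03544024 191.00866133]]
```

View pics/g.png

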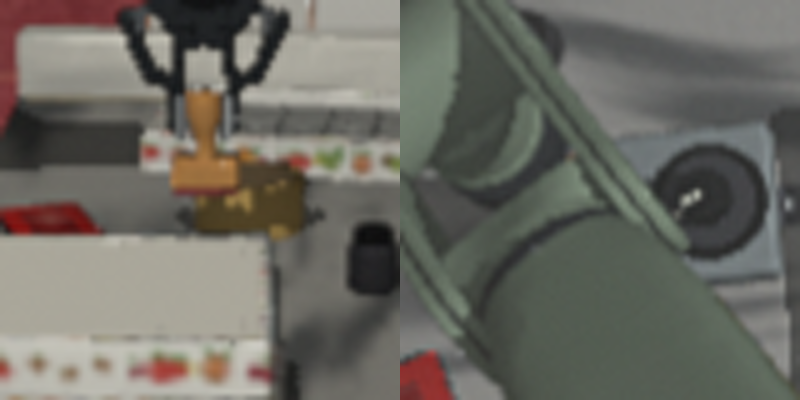

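The stamp hangs upright at (205,165), with its underside where predicted and its long side across the window. Lowering to about 10 mm above the glass.

```bash
python3 -m creep '[{"claw":1,"linear":[-0.01,0,-0.25],"dr":[0,0,0]},{"claw":1,"linear":[0,0,-0.2],"dr":[0,0,0]},{"claw":1,"linear":[0,0,-0.1],"dr":[0,0,0]},{"claw":1,"linear":[0,0,0],"dr":[0,0,0]},{"claw":1,"linear":[0,0,0],"dr":[0,0,0]},{"claw":1,"linear":[0,0,0],"dr":[0,0,0]},{"claw":1,"linear":[0,0,0],"dr":[0,0,0]}]'; python3 - <<'E'
from h import *
im,_=cams.get_image("side"); u,v=proj("side",[[530,370,90]])[0].astype(int)
cv2.imwrite("pics/i.png",cv2.resize(im[v-40:v+40,u-40:u+40],(560,560),interpolation=cv2.INTER_CUBIC)[:,:,::-1])
p=robot.get_obs()["position"]
print(p,(proj("side",[p,p-[0,0,60],p-[26,0,60],p-[-26,0,60]])-[u-40,v-40])*7)
E
```

```text
clock: 19.27
position: [529.0, 393.1, 117.2]
eef_rot: [2.175, 2.267, 0.001]
ft_force: [-0.3, -0.5, -0.4]
opening: 28.3
grip_force: 34.6
[528.9780736  393.09233101 117.13539745] [[283.41249038 223.03121962]
 [283.5614423  326.41061835]
 [237.192461   325.70000723]
 [329.99208379 327.12387489]]
```

View pics/i.png

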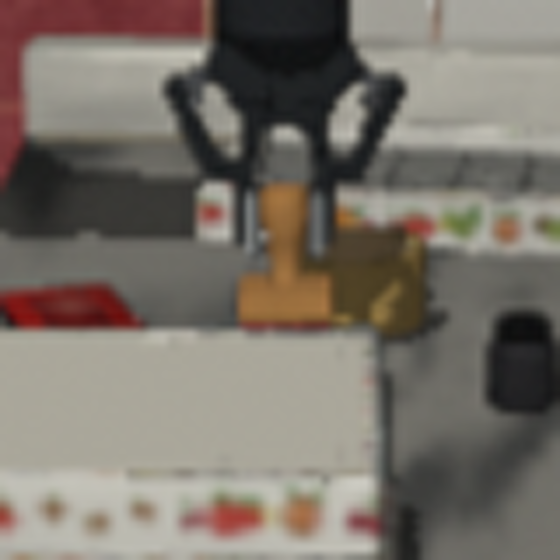

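The block spans 238–331 px (predicted 237–330) and is upright. Its underside is about 11 mm above the glass and the arm is still, so I'm handing in.

```bash
python3 -c "
from rig import robot;print(robot.hand_in())"
```

```text
the job is handed in; nothing more can be done
None
```

I handed the job in with the focus pointer within about 0.03 rad of the red mark and the smaller stamp held upright and still about 11 mm above the middle of the window, long side along the window's; I saw no contact in the forces or pictures, and no verdict came back.

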